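# Close the pod tin with its nested lids, then take off the outer cover

### The arm

A 6-joint arm with a two-finger parallel gripper is mounted at the origin on the work surface. World frame = base frame: x ahead of the robot, y to its left, z up, the work surface at z = 0. Lengths are in m, angles in rad, forces in N, time in s.
With the tool pointing down it reaches from about 0.4 to 0.825 m from the base axis. Payload 7 kg.
Tool frame: the origin (TCP) lies between the finger pads; the fingertips stand 22 mm ahead of it and the grasp point (between the pads) lies 3 mm ahead of it; z points along the fingers, y is the line along which they close (so a half turn about z gives the same grasp; the last joint's range is limited). The gripper opens to 85 mm and grips with 20 to 120 N. Pads are 22 mm wide; open, the fingers measure 114 mm over their backs; the gripper's body (76 mm by 85 mm) begins 54 mm behind the grasp point. The pads swing forward as they close: fully open they stand 13 mm farther back than shut.
Start: joints at [1.554, 0.359, 0.012, 0, -1.224, -0.288], TCP at [0.203, 0.644, 0.253] pointing down, gripper open.
Joint ranges: [-3.07, 3.07], [-1.43, 2.12], [-1.02, 1.25], [-3.03, 1.67], [-3.05, -0], [-3.03, 3.03]. Speed limits (rad/s): [2.39, 2.39, 3.01, 3.14, 3.14, 3.14].

### API

Orientations are given as a 3x3 rotation matrix whose columns are the frame's x, y, z axes.
In Python, from workcell import bot gives the robot as it stands.
- The arm moves only by the shell command python3 -m handwheel 'ROWS'. ROWS is JSON, one flat list of numbers, 7 for each row, row after row: the shift along the tool's x, y, z in mm, then the turn, a rotation vector about the tool's x, y, z in degrees, then the opening, from -1 (shut) to 1 (fully open). In form: [tx, ty, tz, ax, ay, az, gripper, tx, ty, tz, ax, ay, az, gripper, ...]. A call has 1 to 12 rows; each row shifts and turns the commanded pose from where the row before left it, along the tool's axes as they then stand; what a row does not reach is not made up. A row lasts 1/12 s, in which the tool goes at most 41.7 mm and 7.16 degrees, less where a joint would pass 70% of its speed; a pose out of reach is approached as far as the arm can. A call is refused whole if a number of a shift passes 41.7 or a number of a turn 7.16, either way. A call with a gripper value outside its range is refused whole. The fingers move at their own pace and stop on an object; the grip force is fixed at half the most. Time passes only in rows, so rows that do not move let the fingers close. It gives the time, the measured TCP pose, the force, the opening and the grip force at its end, in the units of the state.
- bot.get_obs(): the state, without advancing time (a new reading comes with each control period).
- bot.read_camera(name): name is "scene" or "top" or "wrist"; returns the picture (384x512x3 uint8, red, green, blue); there is no depth.
- bot.camera_info(name): a dict with "intrinsics" (3x3 intrinsics, pixels), "k1" (the pictures are not rectified: a ray, as slopes to the right and down, at radius r is drawn at 1 + k1 r^2 times it, then the intrinsics apply), "eye" and "attitude" of the camera in the world; the wrist camera has in their place "hand_eye" (4x4, takes a point from camera to tool coordinates, whose origin is the TCP and whose axes are the flange's). Camera axes: x right, y down, z forward; pixel columns grow to the right and rows downward; lengths in m; the calibration is good to about 2 mm. A picture is of the moment at which its call begins: read the wrist's pose just before it. camera_info takes no time and is no camera call.
- bot.sign_off(): hands the job in; it is judged then, once.
The state is a dict: "clock": time; "q": joint angles; "joint_vel": joint speeds; "joint_torque": joint torques, N m; "position": TCP position; "tcp_rot": TCP orientation; "force": force on the tool from outside, world axes, zero at the start; "ft_torque": the same for the moment, N m; "opening": opening from 0.0 (shut) to 1.0 (fully open); "finger_force": force on a finger pad.
Only numpy, scipy, OpenCV 4.12 (cv2) and the standard library are available. Lean on these libraries where they do the work, as an engineer would, in place of code of your own. Each camera call takes 0.05 s, during which the arm holds its last target. There are 200 camera calls.

### The job

The coffee-pod tin has just been refilled. Pick its two nested lids up off the tray together by the inner lid's black knob, lower them home onto the tin before letting go, then take the steel outer cover alone by its green collar, leaving the inner lid seated and undisturbed, and lift the cover level until it is right clear above the knob. Finish while still holding the cover up like that so I can take it away for washing; do not tip the lids, push the tin about or disturb the other things.

Things in the scene. Friction and masses are not known exactly. Their poses are not given: they have to be found in the camera images.
- tin: open round steel tin with a green band, 120 mm outside diameter, 114 mm inside diameter, 125 mm tall, 1.5 kg, standing loose on the counter with coffee pods in its lower two thirds (the top 40 mm are empty). Origin: centre of its underside, z up.
- tin_mouth (a point): centre of the tin's mouth, level with its rim, 125 mm above the counter.
- inner_lid: inner lid, about 0.16 kg: black plug, 109 mm diameter, 14 mm deep, its lowest 9 mm tapering to 92 mm; white flange, 124 mm diameter, 4 mm thick, that rests on the tin's rim; steel stem 18 mm thick; black knob 28 mm in diameter with its top 76 mm above the origin. Origin: centre of the plug's underside, z up; it starts on the tray's floor, and is 111 mm above the counter when seated.
- knob (a point): the point to grip on the inner lid's black knob, on its axis, 68 mm above the inner lid's origin, 8 mm below the knob's top. The knob (48 to 76 mm above the inner lid's origin) stands 31 mm out of the cover's collar.
- cover: outer cover, about 0.22 kg: flat steel ring lid, 133 mm diameter, lying loose on the inner lid's flange. Origin: centre of the skirt's lower edge, z up, 8 mm above the inner lid's origin when nested (68 mm more clears the knob). Skirt 127 mm inside, 10 mm deep; deck top at 13 mm; on it a green collar, tube 46 mm outside, 38 mm inside, top at 37 mm; the knob passes freely through it.
- collar (a point): the point to grip on the cover's green collar: on its axis, 35 mm above the cover's origin, 2 mm below the collar's top and 22 mm above the deck.
- tray: brown wooden service tray fixed to the counter, 220 x 300 mm, rim 14 mm high, floor 4 mm thick; carries the lids and a spoon. Origin: centre of its underside.
- spoon: steel spoon, 140 mm long, lying on the tray; leave alone.
- sugar: glass sugar jar, 72 mm diameter, 100 mm tall, standing on the far side of the tin; leave alone.
- mug: white mug, 76 mm diameter, 85 mm tall, at the middle of the counter's far side; leave alone.
- cup: blue cup, 72 mm diameter, 75 mm tall, at the left; leave alone.
- milk: white milk bottle with a blue cap, 68 mm diameter, 170 mm tall, at the right; leave alone.
- carton: open, empty pod carton, 130 x 75 x 70 mm, at the right; leave alone.
- biscuits: closed biscuit tin with an orange band, 100 mm diameter, 130 mm tall, at the left; leave alone.

How it is judged:
On the way, in this order (a step that is already met when the one before it is completed fails the run):
1. both lids, still nested, are lifted off the tray by the inner lid (z of inner_lid in the frame of tray above 0.034 m and contact force between the fingers and inner_lid above 1 N and z of cover in the frame of inner_lid below 0.012 m and horizontal distance between cover and inner_lid below 0.006 m), for 0.2 s.
2. the inner lid is seated on the tin with the cover nested on it, and the knob is let go (z of inner_lid in the frame of tin between 0.1085 and 0.1135 m and horizontal distance between inner_lid and tin_mouth below 0.006 m and angle between inner_lid's own z axis and vertical below 0.035 rad and z of cover in the frame of inner_lid below 0.012 m and horizontal distance between cover and inner_lid below 0.006 m and contact force between the fingers and inner_lid below 0.1 N), for 0.2 s.
At the end, for the whole second after the job is handed in: Inner lid seated on the tin (height within 2.5 mm, 6 mm of its axis, 2 degrees), touched by no finger; cover held still by its collar, its lower edge at least 2 mm above the knob's top, tilted under 11 degrees, touching nothing else (z of inner_lid in the frame of tin between 0.1085 and 0.1135 m and horizontal distance between inner_lid and tin_mouth below 0.006 m and angle between each of inner_lid, tin's own z axis and vertical below 0.035 rad and z of cover in the frame of inner_lid above 0.078 m and angle between cover's own z axis and vertical below 0.2 rad and linear speed of cover below 0.02 m/s and contact force between the fingers and cover above 1 N and distance between the grasp point and collar below 0.03 m and contact force between each of the fingers, cover and inner_lid below 0.1 N and contact force between cover and tin below 0.1 N and contact force between cover and tray below 0.1 N and contact force between cover and spoon below 0.1 N and contact force between cover and sugar below 0.1 N and contact force between cover and mug below 0.1 N and contact force between cover and cup below 0.1 N and contact force between cover and milk below 0.1 N and contact force between cover and carton below 0.1 N and contact force between cover and biscuits below 0.1 N); the arm keeps its last pose, push and grip.
It fails at once if the cover comes away from the inner lid (more than 8 mm) while the inner lid is not seated on the tin (z of cover in the frame of inner_lid above 0.016 m and not (z of inner_lid in the frame of tin between 0.1085 and 0.1135 m and horizontal distance between inner_lid and tin_mouth below 0.006 m and angle between inner_lid's own z axis and vertical below 0.035 rad)).
It fails at once if the lids are let go or dropped more than 6 mm above their seat on the tin (height (world z) of inner_lid above 0.117 m and contact force between the fingers and inner_lid below 0.02 N).
It fails at once if the inner lid is tipped by more than 20 degrees (angle between inner_lid's own z axis and vertical above 0.35 rad).
It fails at once if the tin is pushed more than 20 mm or tipped by more than 6 degrees (distance of tin from where it was at the start of the episode above 0.02 m or angle between tin's own z axis and vertical above 0.1 rad).
It fails at once if a bystander is moved by more than 20 mm (distance of any of spoon, sugar, mug, cup, milk, carton, biscuits from where it was at the start of the episode above 0.02 m).
It also fails if it takes over 53 s, if anything falls off the work surface, if the arm or the gripper's body presses on something with over 40 N, if the wrist force passes 120 N, or if a joint passes its speed limit or range.

## Working session

There is one attempt and no reset: what is moved stays moved. The work goes in short steps, Python scripts to look and compute and a shell command to move; the robot and the scene stay as the last step left them, time stands still between calls to the robot, and variables do not carry over. Pictures are saved under pics/ and viewed, at most 10 in all, crops included, and the job is handed in when it is done.

```bash
mkdir -p pics
cat > h.py <<'E'
import numpy as np,cv2
from workcell import bot
def ray(n,uv,obs=None):
    c=bot.camera_info(n);K=np.array(c["intrinsics"]);k=c["k1"]
    p=np.linalg.inv(K)@[uv[0],uv[1],1];d=p[:2];u=d.copy()
    for _ in range(30): u=d/(1+k*(u@u))
    r=np.array([u[0],u[1],1])
    if n=="wrist":
        H=np.array(c["hand_eye"]);R=np.array(obs["tcp_rot"])
        return np.array(obs["position"])+R@H[:3,3],R@H[:3,:3]@r
    return np.array(c["eye"]),np.array(c["attitude"])@r
def onz(n,uv,z,obs=None):
    e,d=ray(n,uv,obs);return e+d*(z-e[2])/d[2]
def cross(a,b):
    (e,d),(f,g)=a,b
    s=np.linalg.lstsq(np.c_[d,-g],f-e,rcond=None)[0]
    p,q=e+s[0]*d,f+s[1]*g
    return (p+q)/2,np.linalg.norm(p-q)
E
python3 - <<'E'
from h import *
o=bot.get_obs();print(o)
im=[bot.read_camera(n) for n in("scene","top","wrist")]
for n,i in zip(("scene","top","wrist"),im):
    np.save("pics/%s0.npy"%n,i);cv2.imwrite("pics/%s0.png"%n,i[...,::-1]);print(n,bot.camera_info(n))
E
```

```text
{'clock': 0.0, 'q': array([ 1.55410086e+00,  3.59392336e-01,  1.10282028e-02, -3.18928679e-04,
       -1.22407074e+00, -2.88121911e-01]), 'joint_vel': array([-8.17226040e-05,  4.95197222e-04, -5.00152697e-04, -9.57488791e-04,
       -1.36430643e-03, -9.11749780e-04]), 'joint_torque': array([ 7.20564985e-04, -5.83316946e+01,  2.93416840e+01,  6.93679601e+00,
       -5.83556088e-03,  1.59690893e-05]), 'position': array([0.20246506, 0.64345175, 0.2523524 ]), 'tcp_rot': array([[ 9.53869200e-01, -3.00222320e-01, -3.27262235e-04],
       [-3.00222446e-01, -9.53867819e-01, -1.63328871e-03],
       [ 1.78184812e-04,  1.65619527e-03, -9.99998613e-01]]), 'force': array([-0.19480634,  0.04379192, -0.31520761]), 'ft_torque': array([-0.07226657, -0.01464426,  0.02906284]), 'finger_force': 0.0, 'opening': 0.999903599728522}
scene {'intrinsics': array([[386.33778672,   0.        , 251.48018795],
       [  0.        , 386.33778672, 191.15437415],
       [  0.        ,   0.        ,   1.        ]]), 'k1': -0.012834955031615131, 'eye': array([1.02883934, 0.58878355, 1.25206863]), 'attitude': array([[-
[... 409 characters left out ...]
ay([[-0.01199953, -0.99460022,  0.10308448],
       [-0.99982966,  0.01338023,  0.01271276],
       [-0.01402341, -0.10291438, -0.99459136]])}
wrist {'intrinsics': array([[282.17244373,   0.        , 255.57625171],
       [  0.        , 282.17244373, 190.77776191],
       [  0.        ,   0.        ,   1.        ]]), 'k1': 0.013153482999996831, 'hand_eye': array([[ 3.45834245e-04, -9.54629427e-01, -2.97796133e-01,
         7.77656850e-02],
       [ 9.99999807e-01,  4.83976893e-04, -3.90147463e-04,
         1.83664589e-04],
       [ 5.16572697e-04, -2.97795941e-01,  9.54629410e-01,
        -1.21005602e-01],
       [ 0.00000000e+00,  0.00000000e+00,  0.00000000e+00,
         1.00000000e+00]])}
```

View pics/top0.png

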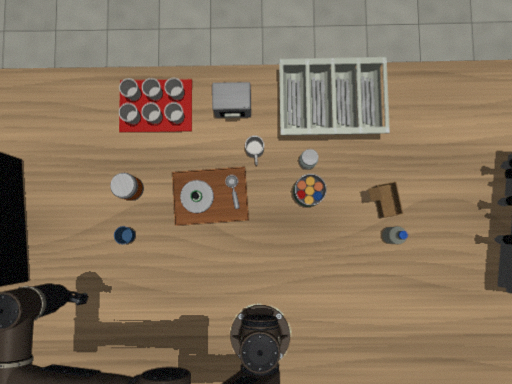

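View pics/scene0.png

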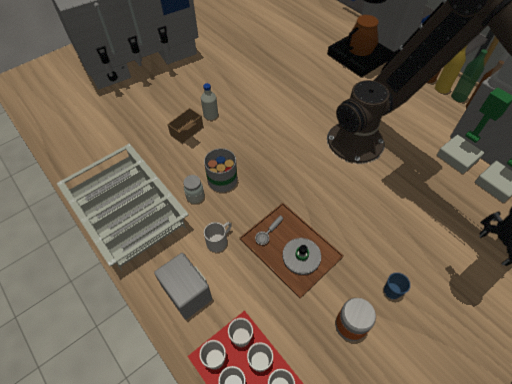

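The top view shows the lids at about (197,196) on the tray, the tin at (310,190), sugar at (310,158) and the mug at (254,147). The scene view has the lids at (302,255) and the tin at (221,168).

Run:
```python
from h import *
T=np.load("pics/top0.npy");S=np.load("pics/scene0.npy")
def blob(im,c,r,cond):
    hsv=cv2.cvtColor(im,cv2.COLOR_RGB2HSV);m=cond(hsv[...,0],hsv[...,1],hsv[...,2]).astype(np.uint8)
    w=np.zeros_like(m);cv2.circle(w,c,r,1,-1);m*=w
    m=cv2.morphologyEx(m,cv2.MORPH_CLOSE,np.ones((3,3)))
    n,l,s,ce=cv2.connectedComponentsWithStats(m);k=1+np.argmax(s[1:,4])
    cs,_=cv2.findContours((l==k).astype(np.uint8),cv2.RETR_EXTERNAL,cv2.CHAIN_APPROX_NONE)
    h=cv2.convexHull(max(cs,key=len));return s[k],ce[k],cv2.fitEllipse(h) if len(h)>4 else None
grey=lambda h,s,v:(s<70)&(v>90)
green=lambda h,s,v:(h>45)&(h<90)&(s>90)
for n,im,c1,c2 in(("top",T,(197,196),(310,190)),("scene",S,(302,255),(221,160))):
    s,c,e=blob(im,c1,28,grey);print(n,"cover",s,e,onz(n,e[0],.025))
    s,c,e=blob(im,c1,14,green);print("collar",s,c,onz(n,c,.049))
o=[cv2.resize(T[140:220,170:345],None,fx=4,fy=4,interpolation=2),cv2.resize(S[130:280,180:355],None,fx=4,fy=4,interpolation=2)[:280]]
cv2.imwrite("pics/c1.png",np.vstack(o)[...,::-1][:600])
```

```text
top cover [180 180  34  33 825] ((196.49000549316406, 196.13279724121094), (33.02293395996094, 33.25893783569336), 102.53125) [0.54526687 0.24510798 0.025     ]
collar [191 193   2   5   8] [191.625 195.375] [0.54622401 0.26095179 0.049     ]
scene cover [283 238  38  36 925] ((301.53070068359375, 255.19546508789062), (35.019126892089844, 38.542755126953125), 109.65962982177734) [0.54980676 0.25053363 0.025     ]
collar [296 248  13  12  58] [301.86206897 254.79310345] [0.55729654 0.25678016 0.049     ]
```

View pics/c1.png

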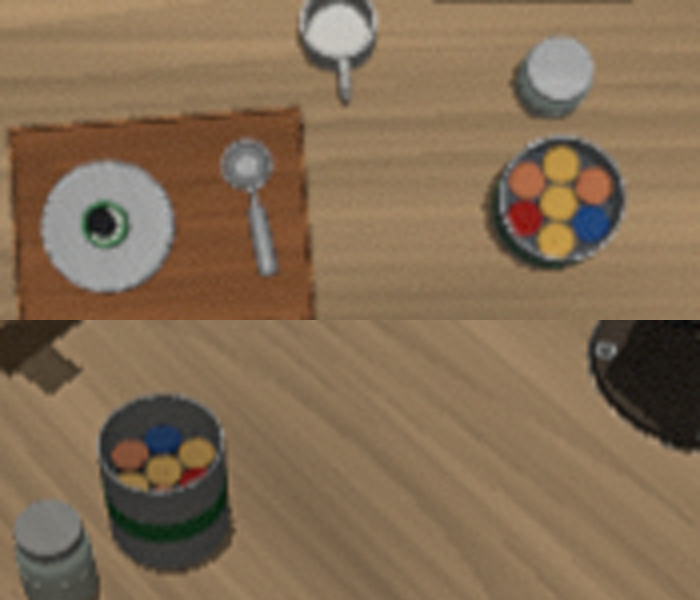

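The crop shows the tin rim centred at about top pixel (310.5,189.5). The lids are at about (0.547, 0.248), where both views agree within 5 mm. I'll move above them and refine with the wrist camera.

```bash
python3 -m handwheel '[16,9.7,1,0,0,0,1, 32,19.5,2.5,0,0,0,1, 32,19.5,2.5,0,0,0,1, 32,19.5,2.5,0,0,0,1, 32,19.5,2.5,0,0,0,1, 32,19.5,2.5,0,0,0,1, 32,19.5,2.5,0,0,0,1, 32,19.5,2.5,0,0,0,1, 32,19.5,2.5,0,0,0,1, 32,19.5,2.5,0,0,0,1, 32,19.5,2.5,0,0,0,1, 32,19.5,2.5,0,0,0,1]'
python3 -m handwheel '[32,19.5,2.5,0,0,0,1, 32,19.5,1,0,0,0,1, 16,10,0,0,0,0,1, 0,0,0,0,0,0,1, 0,0,0,0,0,0,1, 0,0,0,0,0,0,1]'
python3 - <<'E'
from h import *
o=bot.get_obs();im=bot.read_camera("wrist");np.save("pics/w1.npy",im);cv2.imwrite("pics/w1.png",im[...,::-1])
print(o["position"],o["tcp_rot"],o["q"])
E
```

```text
clock: 1.15
position: [0.4871, 0.3175, 0.2247]
tcp_rot: [[0.954, -0.3, -0.0], [-0.3, -0.954, 0.0], [-0.0, -0.0, -1.0]]
force: [1.2, 0.4, 0.0]
opening: 1.001
finger_force: 0.0
clock: 1.65
position: [0.5477, 0.2486, 0.2211]
tcp_rot: [[0.954, -0.301, -0.0], [-0.301, -0.954, -0.0], [-0.0, 0.0, -1.0]]
force: [0.0, 0.4, -0.0]
opening: 1.001
finger_force: 0.0
[0.54770235 0.24860273 0.22114767] [[ 9.53737980e-01 -3.00638942e-01 -3.02895707e-04]
 [-3.00638959e-01 -9.53738023e-01 -1.11068159e-05]
 [-2.85544012e-04  1.01655242e-04 -9.99999954e-01]] [ 7.50517356e-01  2.61627800e-01 -2.02294140e-01 -2.21886993e-04
 -1.10710349e+00  5.15015699e-01]
```

View pics/w1.png

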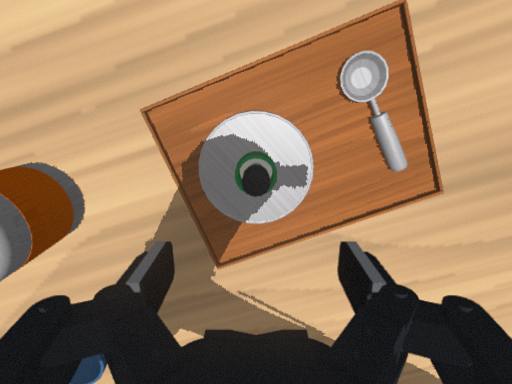

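The wrist view shows the nested cover as a disc centred at about (256,167), the collar at (256,173) and the knob top at (257,181).

Run:
```python
from h import *
o=bot.get_obs();im=np.load("pics/w1.npy");hsv=cv2.cvtColor(im,cv2.COLOR_RGB2HSV);h,s,v=[hsv[...,i].astype(int) for i in range(3)]
def fit(m,c,r):
    w=np.zeros(m.shape,np.uint8);cv2.circle(w,c,r,1,-1);m=cv2.morphologyEx(m.astype(np.uint8)*w,cv2.MORPH_OPEN,np.ones((3,3)))
    cs,_=cv2.findContours(m,cv2.RETR_EXTERNAL,cv2.CHAIN_APPROX_NONE);return cv2.fitEllipse(cv2.convexHull(max(cs,key=cv2.contourArea)))
for nm,m,r,z in(("cover",(s<70)&(v>60),62,.025),("collar",(h>45)&(h<90)&(s>90),26,.049),("knob",(v<28),24,.080)):
    e=fit(m,(256,172),r);print(nm,e,onz("wrist",e[0],z,o))
for uv in((256.5,167),(256.5,173),(257,181)):pass
T=np.load("pics/top0.npy");
print("tin top",onz("top",(310.4,189.5),.125),"scene",onz("scene",(180+162/4,130+(444-320)/4),.125))
```

```text
cover ((255.5565643310547, 166.84170532226562), (112.8429183959961, 115.0331802368164), 91.18702697753906) [0.55467381 0.24677    0.025     ]
collar ((255.5247039794922, 174.25584411621094), (41.121063232421875, 44.645668029785156), 178.68545532226562) [0.55203456 0.24762049 0.049     ]Traceback (most recent call last):
  File "<stdin>", line 7, in <module>
  File "<stdin>", line 5, in fit
ValueError: max() iterable argument is empty
```

Knob centre is about (0.5525, 0.2472). I'll descend partway and check again.

```bash
python3 -m handwheel '[5,0,20,0,0,0,1, 0,0,31,0,0,0,1, 0,0,20,0,0,0,1, 0,0,0,0,0,0,1, 0,0,0,0,0,0,1]'
python3 - <<'E'
from h import *
o=bot.get_obs();im=bot.read_camera("wrist");np.save("pics/w2.npy",im);cv2.imwrite("pics/w2.png",im[...,::-1])
c=bot.camera_info("wrist");K=c["intrinsics"];H=np.linalg.inv(c["hand_eye"])
for z in(.025,.049,.08):
    p=H@[0,0,o["position"][2]-z,1];print(z,(K@(p[:3]/p[2]))[:2])
E
```

```text
clock: 2.12
position: [0.5519, 0.2478, 0.1499]
tcp_rot: [[0.954, -0.299, -0.001], [-0.299, -0.954, -0.002], [-0.001, 0.002, -1.0]]
force: [-0.5, -0.7, 1.4]
opening: 1.0
finger_force: 0.0
0.025 [255.48224719 191.87439141]
0.049 [255.45819786 200.5625856 ]
0.08 [255.41919433 214.65321297]
```

View pics/w2.png

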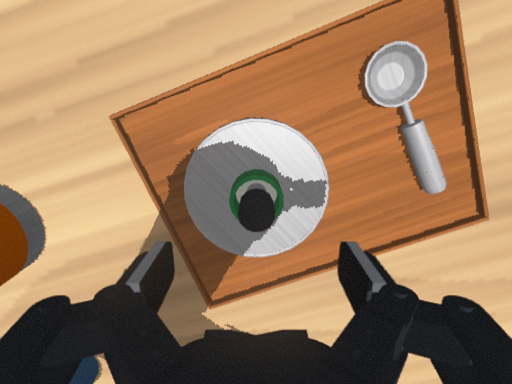

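Disc centre is (256,187.5) and collar centre about (256,196), each about 4 px (4 mm in tool x) from the prediction. The knob top suggests +1 mm, so I'll shift +2.5 mm, descend and grip.

```bash
python3 -m handwheel '[2.5,0,15,0,0,0,1, 0,0,22,0,0,0,1, 0,0,22,0,0,0,1, 0,0,12,0,0,0,1, 0,0,4,0,0,0,1, 0,0,0,0,0,0,1, 0,0,0,0,0,0,1]'
python3 -m handwheel '[0,0,0,0,0,0,0, 0,0,0,0,0,0,-0.2, 0,0,0,0,0,0,-0.5, 0,0,0,0,0,0,-1, 0,0,0,0,0,0,-1, 0,0,0,0,0,0,-1, 0,0,0,0,0,0,-1, 0,0,0,0,0,0,-1, 0,0,0,0,0,0,-1, 0,0,0,0,0,0,-1, 0,0,0,0,0,0,-1]'
```

```text
clock: 2.75
position: [0.556, 0.2475, 0.077]
tcp_rot: [[0.954, -0.299, 0.002], [-0.299, -0.954, 0.001], [0.002, -0.002, -1.0]]
force: [-0.0, -0.5, -0.4]
opening: 0.999
finger_force: 0.0
clock: 3.67
position: [0.5552, 0.2465, 0.0759]
tcp_rot: [[0.954, -0.3, 0.0], [-0.3, -0.954, 0.0], [0.0, -0.0, -1.0]]
force: [-1.4, -2.3, 4.4]
opening: 0.307
finger_force: 58.9
```

Gripped: the opening of about 26 mm fits the knob. Lifting gently.

```bash
python3 -m handwheel '[0,0,-3,0,0,0,-1, 0,0,-5,0,0,0,-1, 0,0,-10,0,0,0,-1, 0,0,-14,0,0,0,-1, 0,0,-18,0,0,0,-1, 0,0,-20,0,0,0,-1, 0,0,-20,0,0,0,-1, 0,0,-20,0,0,0,-1, 0,0,-20,0,0,0,-1, 0,0,-18,0,0,0,-1, 0,0,-10,0,0,0,-1, 0,0,-5,0,0,0,-1]'
python3 -m handwheel '[0,0,-2,0,0,0,-1, 0,0,0,0,0,0,-1, 0,0,0,0,0,0,-1, 0,0,0,0,0,0,-1]'
python3 - <<'E'
from h import *
o=bot.get_obs();im=bot.read_camera("wrist");S=bot.read_camera("scene")
cv2.imwrite("pics/w3.png",np.hstack([im,cv2.resize(S[150:300,200:400],(512,384))])[:,:,::-1][:, ::1]) if 0 else cv2.imwrite("pics/w3.png",np.hstack([cv2.resize(im,(400,300)),cv2.resize(S[130:280,200:400],(400,300))])[...,::-1])
print("tin top",onz("top",(310.4,189.5),.125),"scene",onz("scene",(180+162/4,130+(444-320)/4),.125),o["position"])
E
```

```text
clock: 4.67
position: [0.5555, 0.2469, 0.2404]
tcp_rot: [[0.954, -0.3, 0.002], [-0.3, -0.954, 0.002], [0.001, -0.002, -1.0]]
force: [0.7, -0.3, -3.9]
opening: 0.307
finger_force: 59.4
clock: 5.0
position: [0.5546, 0.2463, 0.239]
tcp_rot: [[0.954, -0.3, -0.002], [-0.3, -0.954, -0.001], [-0.001, 0.002, -1.0]]
force: [0.5, -0.3, -3.4]
opening: 0.305
finger_force: 59.4
tin top [ 0.55505929 -0.20097074  0.125     ] scene [ 0.55996979 -0.19189569  0.125     ] [0.55463855 0.24625471 0.23902948]
```

View pics/w3.png

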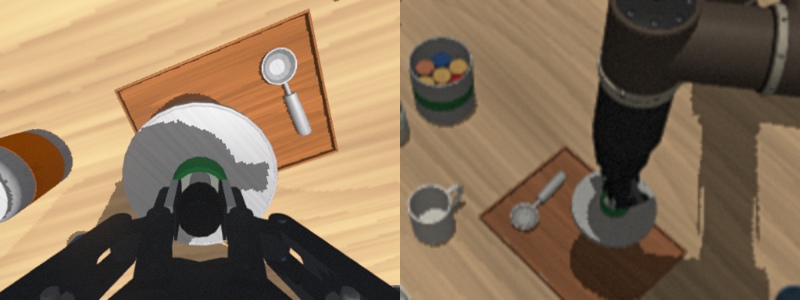

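The lids are held nested and level (3.8 N fits 0.38 kg). Top and scene views corrected by their error at the knob put the tin at about (0.565, -0.198). I'll carry the lids to a standoff where the wrist camera sees the mouth.

```bash
python3 -m handwheel '[0,8,-2,0,0,0,-1, 0,16,-2,0,0,0,-1, 3.5,25,-2.5,0,0,0,-1, 3.5,25,-2.5,0,0,0,-1, 3.5,25,-2.5,0,0,0,-1, 3.5,25,-2.5,0,0,0,-1, 3.5,25,-2.5,0,0,0,-1, 3.5,25,-2.5,0,0,0,-1, 3.5,25,-2.5,0,0,0,-1, 3.5,25,-2.5,0,0,0,-1, 3.5,25,-2.5,0,0,0,-1, 3.5,25,-2.5,0,0,0,-1]'
python3 -m handwheel '[3.5,25,-2.5,0,0,0,-1, 3.5,25,-2.5,0,0,0,-1, 3.5,25,-2.5,0,0,0,-1, 3.5,25,-2.5,0,0,0,-1, 3.5,25,-2,0,0,0,-1, 0,16,0,0,0,0,-1, 0,8,0,0,0,0,-1, 0,0,0,0,0,0,-1, 0,0,0,0,0,0,-1, 0,0,0,0,0,0,-1, 0,0,0,0,0,0,-1]'
python3 - <<'E'
from h import *
o=bot.get_obs();im=bot.read_camera("wrist");np.save("pics/w4.npy",im);cv2.imwrite("pics/w4.png",im[...,::-1])
print(o["position"],o["tcp_rot"],o["q"])
E
```

```text
clock: 6.1
position: [0.505, -0.0273, 0.2698]
tcp_rot: [[0.954, -0.3, 0.0], [-0.3, -0.954, 0.0], [0.0, -0.0, -1.0]]
force: [0.5, -1.3, -3.5]
opening: 0.307
finger_force: 59.4
clock: 7.02
position: [0.4783, -0.1721, 0.2813]
tcp_rot: [[0.954, -0.299, 0.0], [-0.299, -0.954, 0.0], [0.0, -0.0, -1.0]]
force: [0.6, -0.7, -3.3]
opening: 0.305
finger_force: 59.5
[ 0.47828214 -0.17209632  0.28134153] [[ 9.54146914e-01 -2.99338676e-01  1.49943520e-04]
 [-2.99338696e-01 -9.54146911e-01  1.31171386e-04]
 [ 1.03803477e-04 -1.70040671e-04 -9.99999980e-01]] [ 4.14256000e-02  6.32766144e-02 -3.04146477e-01 -1.33785989e-04
 -1.20321799e+00  1.22541931e+00]
```

View pics/w4.png

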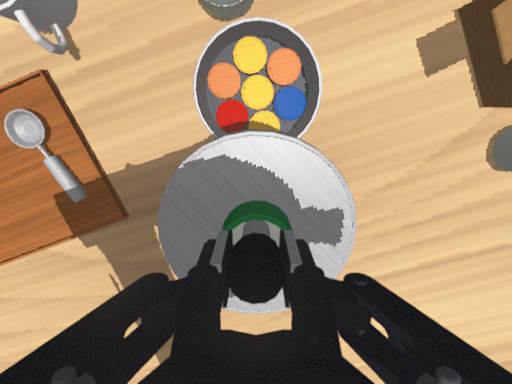

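The tin rim shows an outer arc from (194,85) over (258,17) to (322,83), centre about (258,82). The lids cover its lower part.

Run:
```python
from h import *
from scipy.optimize import least_squares
o=bot.get_obs();im=np.load("pics/w4.npy");hsv=cv2.cvtColor(im,cv2.COLOR_RGB2HSV)
hs=cv2.GaussianBlur(hsv[...,1],(3,3),0)
def fitpts(P,r=None):
    f=lambda q:np.hypot(P[:,0]-q[0],P[:,1]-q[1])-q[2]
    return least_squares(f,[P[:,0].mean(),P[:,1].mean(),.06],loss="soft_l1",f_scale=.0007)
def radial(c,degs,r0,r1,th=45):
    out=[]
    for a in np.radians(degs):
        rr=np.arange(r0,r1,.25);x=c[0]+rr*np.cos(a);y=c[1]+rr*np.sin(a);ok=(x>1)&(x<510)&(y>1)&(y<382)
        s=cv2.remap(hs.astype(np.float32),x[ok].astype(np.float32)[None],y[ok].astype(np.float32)[None],1)[0]
        w=np.where(s<th)[0]
        if len(w): out.append((x[ok][w[-1]],y[ok][w[-1]],s[-1]))
    return np.array(out)
p=radial((258,82),list(range(-195,-100,5))+list(range(-80,16,5)),48,72)
P=np.array([onz("wrist",q[:2],.125,o) for q in p]);r=fitpts(P);print("tin",r.x,np.abs(r.fun).max(),r.fun.round(4))
# cover deck edge, known z
zc=o["position"][2]-.0715+.021
p=radial((257,222),list(range(-200,-100,5))+list(range(-20,25,5)),80,106)
C=np.array([onz("wrist",q[:2],zc,o) for q in p]);c=fitpts(C);print("cover",c.x,c.fun.round(4))
R=np.array(o["tcp_rot"])
for n,t in(("tcp->tin",np.r_[r.x[:2]-o["position"][:2],0]),("cover->tin",np.r_[r.x[:2]-c.x[:2],0]),("tcp->cover",np.r_[c.x[:2]-o["position"][:2],0])):print(n,R.T@t*1000)
```

```text
tin [ 0.56269428 -0.20006777  0.0592918 ] 0.004965602217265483 [-0.      0.0001  0.0002 -0.     -0.     -0.0001 -0.0002  0.0001 -0.0001
 -0.0002 -0.     -0.0003 -0.0002 -0.0001 -0.0002 -0.0001  0.005   0.0048
  0.0048 -0.0001 -0.     -0.0003 -0.0001 -0.0001 -0.0003 -0.0001 -0.0001
 -0.0002 -0.     -0.0001 -0.0002  0.0002 -0.      0.0001  0.0002 -0.0002
  0.0001  0.0002  0.0001]
cover [ 0.47495967 -0.17187629  0.06555985] [ 0.0003 -0.      0.0002 -0.0002  0.      0.     -0.0001  0.0001 -0.0002
 -0.0002 -0.0003 -0.0002  0.     -0.0003 -0.0004  0.      0.0001  0.0072
  0.0018 -0.     -0.0003 -0.0004  0.0001 -0.0003  0.0001 -0.0001  0.0001
  0.0004  0.0001]
tcp->tin [8.88445750e+01 1.50312118e+00 6.67652820e-03]
cover->tin [9.21503508e+01 6.59572628e-01 6.99200909e-03]
tcp->cover [-3.30577577e+00  8.43548555e-01 -3.15480894e-04]
```

Tin centre is (0.5627, -0.2001), and the fitted radius of 59.3 mm fits the 60 mm rim. The lid-to-tin offset in tool axes is about (91.7, 0.9) mm. I'll go over the tin and descend to just above the rim.

```bash
python3 -m handwheel '[5,0,0,0,0,0,-1, 12,0.5,0,0,0,0,-1, 19,0.5,0,0,0,0,-1, 20,0,0,0,0,0,-1, 19,0,0,0,0,0,-1, 12,0,0,0,0,0,-1, 4.5,0,0,0,0,0,-1, 0,0,0,0,0,0,-1, 0,0,0,0,0,0,-1, 0,0,0,0,0,0,-1]'
python3 -m handwheel '[0,0,5,0,0,0,-1, 0,0,12,0,0,0,-1, 0,0,18,0,0,0,-1, 0,0,18,0,0,0,-1, 0,0,14,0,0,0,-1, 0,0,8,0,0,0,-1, 0,0,3,0,0,0,-1, 0,0,0,0,0,0,-1, 0,0,0,0,0,0,-1, 0,0,0,0,0,0,-1]'
python3 - <<'E'
from h import *
S=bot.read_camera("scene");T=bot.read_camera("top")
a=cv2.resize(S[120:220,170:270],(400,400),interpolation=2);b=cv2.resize(T[140:240,260:360],(400,400),interpolation=2)
cv2.imwrite("pics/s5.png",np.hstack([a,b])[...,::-1])
E
```

```text
clock: 7.9
position: [0.5649, -0.201, 0.2812]
tcp_rot: [[0.954, -0.3, -0.0], [-0.3, -0.954, 0.0], [-0.0, 0.0, -1.0]]
force: [0.1, -0.8, -3.8]
opening: 0.309
finger_force: 59.5
clock: 8.73
position: [0.5658, -0.2012, 0.2044]
tcp_rot: [[0.954, -0.3, 0.002], [-0.3, -0.954, -0.0], [0.002, -0.0, -1.0]]
force: [0.4, -0.8, -3.6]
opening: 0.309
finger_force: 59.4
```

View pics/s5.png

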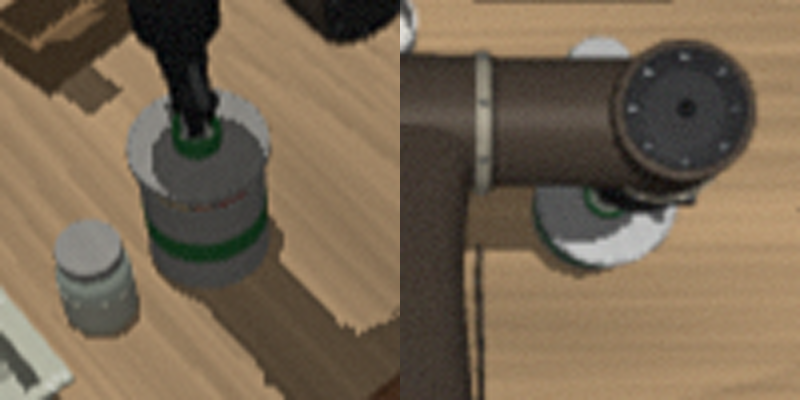

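The lids look centred just above the tin in both views. I'll lower slowly and watch the force.

```bash
python3 -m handwheel '[0,0,2,0,0,0,-1, 0,0,2,0,0,0,-1, 0,0,2,0,0,0,-1, 0,0,2,0,0,0,-1, 0,0,0,0,0,0,-1, 0,0,0,0,0,0,-1]'
python3 -m handwheel '[0,0,1.5,0,0,0,-1, 0,0,1.5,0,0,0,-1, 0,0,1.5,0,0,0,-1, 0,0,1.5,0,0,0,-1, 0,0,0,0,0,0,-1, 0,0,0,0,0,0,-1]'
```

```text
clock: 9.33
position: [0.5651, -0.2011, 0.195]
tcp_rot: [[0.954, -0.3, -0.0], [-0.3, -0.954, -0.0], [-0.0, 0.0, -1.0]]
force: [-0.4, -0.1, -3.7]
opening: 0.308
finger_force: 59.5
clock: 9.83
position: [0.5651, -0.2011, 0.1891]
tcp_rot: [[0.954, -0.3, -0.0], [-0.3, -0.954, -0.0], [-0.0, 0.0, -1.0]]
force: [-0.2, -0.8, -2.5]
opening: 0.309
finger_force: 59.5
```

```bash
python3 -m handwheel '[0,0,1,0,0,0,-1, 0,0,1,0,0,0,-1, 0,0,1,0,0,0,-1, 0,0,0,0,0,0,-1, 0,0,0,0,0,0,-1]'
python3 -m handwheel '[0,0,1,0,0,0,-1, 0,0,1,0,0,0,-1, 0,0,0,0,0,0,-1, 0,0,0,0,0,0,-1]'
```

```text
clock: 10.25
position: [0.5652, -0.2011, 0.1862]
tcp_rot: [[0.954, -0.3, -0.0], [-0.3, -0.954, 0.0], [-0.0, -0.0, -1.0]]
force: [-0.4, 0.6, -4.3]
opening: 0.307
finger_force: 59.4
clock: 10.58
position: [0.5652, -0.2011, 0.1842]
tcp_rot: [[0.954, -0.3, -0.0], [-0.3, -0.954, 0.0], [-0.0, -0.0, -1.0]]
force: [1.2, -0.0, -3.7]
opening: 0.308
finger_force: 59.4
```

```bash
python3 -m handwheel '[0,0,0.7,0,0,0,-1, 0,0,0.5,0,0,0,-1, 0,0,0,0,0,0,-1, 0,0,0,0,0,0,-1]'
python3 -m handwheel '[0,0,0.5,0,0,0,-1, 0,0,0.3,0,0,0,-1, 0,0,0,0,0,0,-1, 0,0,0,0,0,0,-1]'
```

```text
clock: 10.92
position: [0.5653, -0.2011, 0.1831]
tcp_rot: [[0.954, -0.3, 0.0], [-0.3, -0.954, -0.0], [0.0, -0.0, -1.0]]
force: [-0.0, 0.5, -3.7]
opening: 0.306
finger_force: 59.7
clock: 11.25
position: [0.5653, -0.2012, 0.1829]
tcp_rot: [[0.954, -0.3, 0.001], [-0.3, -0.954, -0.0], [0.001, 0.0, -1.0]]
force: [-2.9, 1.1, 4.4]
opening: 0.306
finger_force: 60.2
```

Contact came at TCP z 0.183, exactly the seated height. Releasing.

```bash
python3 -m handwheel '[0,0,0,0,0,0,-0.3, 0,0,0,0,0,0,0, 0,0,0,0,0,0,0.3, 0,0,0,0,0,0,0.6, 0,0,0,0,0,0,1, 0,0,0,0,0,0,1, 0,0,0,0,0,0,1, 0,0,0,0,0,0,1, 0,0,0,0,0,0,1, 0,0,0,0,0,0,1]'
python3 - <<'E'
from h import *
o=bot.get_obs();im=bot.read_camera("wrist");np.save("pics/w6.npy",im);cv2.imwrite("pics/w6.png",im[...,::-1])
print(o["position"],o["opening"],o["force"])
c=bot.camera_info("wrist");K=c["intrinsics"];H=np.linalg.inv(c["hand_eye"])
for nm,r,z in(("deck",66.5,.132),("collarbase",23,.132),("collartop",23,.156),("knobtop",14,.187)):
  for dx,dy in((0,0),(r,0),(-r,0),(0,r),(0,-r)):
    p=H@[dx/1e3,dy/1e3,o["position"][2]-z,1];print(nm,dx,dy,(K@(p[:3]/p[2]))[:2].round(1))
E
```

```text
clock: 12.08
position: [0.5652, -0.2011, 0.1823]
tcp_rot: [[0.954, -0.3, 0.0], [-0.3, -0.954, 0.0], [0.0, -0.0, -1.0]]
force: [-0.9, -0.2, -0.2]
opening: 0.998
finger_force: 0.0
[ 0.56523021 -0.20109934  0.18232973] 0.9976316009839389 [-0.85015683 -0.22125794 -0.18329463]
deck 0 0 [255.4 225.9]
deck 66.5 0 [255.4 122.7]
deck -66.5 0 [255.4 309.2]
deck 0 66.5 [355.9 225.9]
deck 0 -66.5 [154.9 225.8]
collarbase 0 0 [255.4 225.9]
collarbase 23 0 [255.4 192.8]
collarbase -23 0 [255.4 256.6]
collarbase 0 23 [290.2 225.9]
collarbase 0 -23 [220.6 225.8]
collartop 0 0 [255.3 243.1]
collartop 23 0 [255.3 205.9]
collartop -23 0 [255.3 277.3]
collartop 0 23 [295.  243.1]
collartop 0 -23 [215.7 243.1]
knobtop 0 0 [255.3 274. ]
knobtop 14 0 [255.3 247.7]
knobtop -14 0 [255.3 298.8]
knobtop 0 14 [284.7 274. ]
knobtop 0 -14 [225.8 274. ]
```

View pics/w6.png

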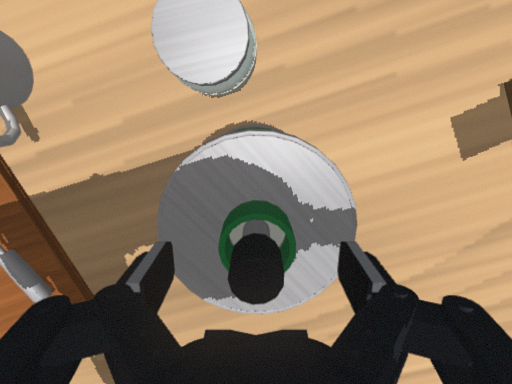

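The lids are seated and free. The disc and knob show the axis about 3 mm back in tool x and 0.7 mm in y. I'll shift by that, go down 24.5 mm to the collar and close.

```bash
python3 -m handwheel '[-3,0.7,0,0,0,0,1, 0,0,4,0,0,0,1, 0,0,8,0,0,0,1, 0,0,7,0,0,0,1, 0,0,3.5,0,0,0,1, 0,0,2,0,0,0,1, 0,0,0,0,0,0,1, 0,0,0,0,0,0,1]'
python3 -m handwheel '[0,0,0,0,0,0,0.5, 0,0,0,0,0,0,0.3, 0,0,0,0,0,0,0.2, 0,0,0,0,0,0,0.1, 0,0,0,0,0,0,0, 0,0,0,0,0,0,-0.1, 0,0,0,0,0,0,-0.5, 0,0,0,0,0,0,-1, 0,0,0,0,0,0,-1, 0,0,0,0,0,0,-1, 0,0,0,0,0,0,-1]'
```

```text
clock: 12.8
position: [0.5622, -0.2009, 0.1576]
tcp_rot: [[0.954, -0.3, -0.0], [-0.3, -0.954, -0.0], [-0.0, 0.0, -1.0]]
force: [0.1, -0.1, 0.0]
opening: 1.001
finger_force: 0.0
clock: 13.72
position: [0.5624, -0.201, 0.1586]
tcp_rot: [[0.954, -0.3, 0.001], [-0.3, -0.954, -0.0], [0.001, 0.0, -1.0]]
force: [-2.5, 0.8, 5.4]
opening: 0.524
finger_force: 61.0
```

The collar is gripped (44.5 mm opening fits 46 mm). Lifting straight and slowly.

```bash
python3 -m handwheel '[0,0,-1,0,0,0,-1, 0,0,-1,0,0,0,-1, 0,0,-2,0,0,0,-1, 0,0,-2,0,0,0,-1, 0,0,-3,0,0,0,-1, 0,0,-4,0,0,0,-1, 0,0,-3,0,0,0,-1, 0,0,0,0,0,0,-1, 0,0,0,0,0,0,-1]'
python3 -m handwheel '[0,0,-3,0,0,0,-1, 0,0,-6,0,0,0,-1, 0,0,-8,0,0,0,-1, 0,0,-9,0,0,0,-1, 0,0,-9,0,0,0,-1, 0,0,-9,0,0,0,-1, 0,0,-9,0,0,0,-1, 0,0,-8,0,0,0,-1, 0,0,-6,0,0,0,-1, 0,0,-4,0,0,0,-1, 0,0,0,0,0,0,-1, 0,0,0,0,0,0,-1]'
python3 -m handwheel '[0,0,0,0,0,0,-1, 0,0,0,0,0,0,-1, 0,0,0,0,0,0,-1, 0,0,0,0,0,0,-1, 0,0,0,0,0,0,-1, 0,0,0,0,0,0,-1]'
python3 - <<'E'
from h import *
w=bot.read_camera("wrist");S=bot.read_camera("scene")
a=cv2.resize(S[90:220,160:290],(400,400),interpolation=2);b=cv2.resize(w,(400,300))
cv2.imwrite("pics/s7.png",np.hstack([a,np.vstack([b,np.zeros((100,400,3),np.uint8)])])[...,::-1]);o=bot.get_obs();print(o["joint_vel"])
E
```

```text
clock: 14.47
position: [0.5623, -0.2009, 0.1742]
tcp_rot: [[0.954, -0.3, 0.001], [-0.3, -0.954, 0.0], [0.001, -0.0, -1.0]]
force: [0.4, -0.0, -2.2]
opening: 0.524
finger_force: 61.4
clock: 15.47
position: [0.562, -0.2008, 0.2447]
tcp_rot: [[0.954, -0.3, -0.0], [-0.3, -0.954, 0.0], [-0.0, -0.0, -1.0]]
force: [0.1, -0.1, -2.0]
opening: 0.523
finger_force: 61.4
clock: 15.97
position: [0.5621, -0.2009, 0.2447]
tcp_rot: [[0.954, -0.3, -0.0], [-0.3, -0.954, -0.0], [-0.0, 0.0, -1.0]]
force: [0.6, 1.1, -0.8]
opening: 0.524
finger_force: 61.4
[-0.00051939 -0.00267803  0.0009301  -0.00118325 -0.00125347  0.00066946]
```

View pics/s7.png

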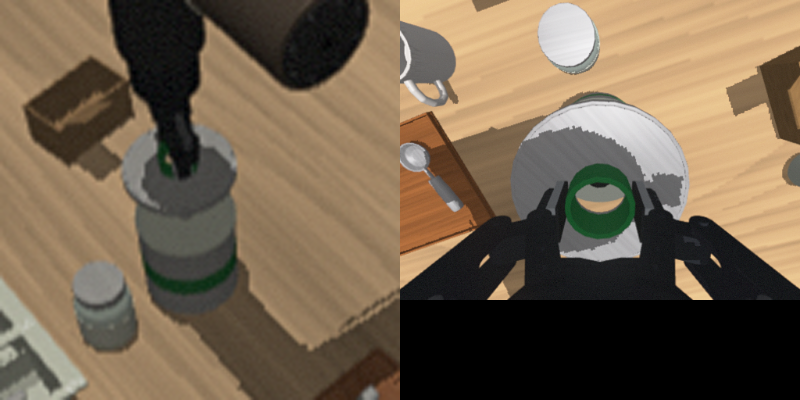

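The cover is up about 86 mm and level. Through the empty collar (about (600,200) in the right half) the wrist view shows the white flange and the knob below. The scene view shows the inner lid still on the tin. The 2 N load matches the cover alone. Handing in.

```bash
python3 -c "
from workcell import bot
print(bot.sign_off())"
```

```text
the job is handed in; nothing more can be done
None
```

I've handed the job in: the lids are on the tin, the inner lid still looks seated, and the gripper is holding the cover level by its collar about 18 mm clear of the knob (16 s of the 53 s used; no verdict came back).

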